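# Close up a row of terminal blocks on a mounting rail and lock the end clamp

### The job

Gently push the whole row of terminal blocks, from the end clamp behind it, along the rail until it is closed up tight against the fixed end stop. Then press the end clamp's raised lever down flat to lock the row. Only push and press with the fingertips: do not grip or lift anything, and leave the screwdriver, pen and stamp alone.

Things in the scene. Friction and masses are not known exactly. Their poses are not given: they have to be found in the camera images.
- end_stop: grey end stop screwed fast at the far end of the rail, 12 mm along the rail, 46 mm across, 41 mm tall above the rail. Origin at its middle, level with the rail top (10.5 mm above the bench); its own x is the direction in which the row is pushed. The face that the row meets is 6 mm before the origin (-x)
- block_1: grey screw terminal block, the one next to the end clamp, 16 mm along the rail (its x), 44 mm across (its y), 38.5 mm tall above the rail; loose, slides on the rail, jaws hook round the rail's edges. Origin at the middle of its foot, level with the rail top; x points along the rail to the end stop
- block_2: grey screw terminal block, number 2 of 5 counted from the end clamp, 16 mm along the rail (its x), 44 mm across (its y), 38.5 mm tall above the rail; loose, slides on the rail, jaws hook round the rail's edges. Origin at the middle of its foot, level with the rail top; x points along the rail to the end stop
- block_3: grey screw terminal block, number 3 of 5 counted from the end clamp, 16 mm along the rail (its x), 44 mm across (its y), 38.5 mm tall above the rail; loose, slides on the rail, jaws hook round the rail's edges. Origin at the middle of its foot, level with the rail top; x points along the rail to the end stop
- block_4: grey screw terminal block, number 4 of 5 counted from the end clamp, 16 mm along the rail (its x), 44 mm across (its y), 38.5 mm tall above the rail; loose, slides on the rail, jaws hook round the rail's edges. Origin at the middle of its foot, level with the rail top; x points along the rail to the end stop
- block_5: grey screw terminal block, the leading one, nearest the end stop, 16 mm along the rail (its x), 44 mm across (its y), 38.5 mm tall above the rail; loose, slides on the rail, jaws hook round the rail's edges. Origin at the middle of its foot, level with the rail top; x points along the rail to the end stop
- end_clamp: grey end clamp, the last of the row, 16 mm along the rail (its x), 44 mm across (its y), 34 mm tall above the rail without its metal lever; loose, slides on the rail as the blocks do. Origin at the middle of its foot, level with the rail top, x along the rail to the end stop. The row (five blocks and this) is 96 mm long when closed up
- clamp_back (a point): middle of the end clamp's flat back face, the face turned away from the end stop, 26.5 mm above the bench (16 mm above the rail); the face is 44 mm wide and reaches 34 mm above the rail; bare rail lies behind it
- clamp_lever (a joint): angle of the bare metal locking lever on the end clamp: 0 = pressed flat (locked), at most 1.2 rad; starts raised at 0.6 to 0.9 rad. Stiff hinge (0.025 N m): it stays where it is left. The pin lies along the rail, 16 mm to the clamp's -y side, 42.5 mm above the rail (53 mm above the bench); the lever swings across the rail and, when flat, reaches from the pin 40 mm to +y
- lever_end (a point): top of the lever's thumb pad, 36 mm from the hinge pin; the lever is 10 to 12 mm wide (along the rail). Flat, this point is 57 mm above the bench and 20 mm to the clamp's +y side, 8 mm higher than the tops of the blocks; raised, it stands 76 to 84 mm above the bench
- screwdriver: screwdriver with a yellow handle, 159 mm long, lying beside the mounting plate; leave it alone. Origin under its middle
- pen: black and white marker pen, 135 mm long, lying on the bench; leave it alone. Origin under its middle
- qc_stamp: hand stamp with a wooden knob and a black 26 x 34 mm foot, 64 mm tall, standing by the plate; leave it alone. Origin under its middle
Mind the look-alikes: they are no part of the job. Leave any blue look-alike of the block_3 alone.

How it is judged:
On the way, in this order (a step that is already met when the one before it is completed fails the run):
1. the row is closed up against the end stop while the lever is still raised (x of block_5 in the frame of end_stop above -0.016 m and x of block_1 in the frame of block_2 above -0.018 m and x of block_2 in the frame of block_3 above -0.018 m and x of block_3 in the frame of block_4 above -0.018 m and x of block_4 in the frame of block_5 above -0.018 m and x of end_clamp in the frame of block_1 above -0.018 m and x of end_clamp in the frame of end_stop above -0.097 m and value of joint clamp_lever above 0.4 rad), for 0.2 s.
2. the lever is pressed down flat (x of block_5 in the frame of end_stop above -0.016 m and x of block_1 in the frame of block_2 above -0.018 m and x of block_2 in the frame of block_3 above -0.018 m and x of block_3 in the frame of block_4 above -0.018 m and x of block_4 in the frame of block_5 above -0.018 m and x of end_clamp in the frame of block_1 above -0.018 m and x of end_clamp in the frame of end_stop above -0.097 m and value of joint clamp_lever below 0.12 rad), for 0.2 s.
At the end, for the whole second after the job is handed in: The leading block is within 2 mm of the end stop, no gap in the row is over 2 mm and all gaps together are at most 3 mm; the lever is within 0.12 rad of flat; all blocks and the clamp sit on the rail, at rest (all of step 2 and height (world z) of each of block_1, block_2, block_3, block_4, block_5, end_clamp below 0.0135 m and linear speed of each of block_1, block_2, block_3, block_4, block_5, end_clamp below 0.01 m/s); the robot touches nothing.
It fails at once if a terminal block or the end clamp is lifted off the rail (over 5 mm) (height (world z) of any of block_1, block_2, block_3, block_4, block_5, end_clamp above 0.0155 m).
It fails at once if the screwdriver, the pen or the stamp is moved by more than 15 mm (distance of any of screwdriver, pen, qc_stamp from where it was at the start of the episode above 0.015 m).
It fails at once if the fingers press or squeeze a terminal block or the end clamp with over 40 N (contact force between the fingers and block_1 above 40 N or contact force between the fingers and block_2 above 40 N or contact force between the fingers and block_3 above 40 N or contact force between the fingers and block_4 above 40 N or contact force between the fingers and block_5 above 40 N or contact force between the fingers and end_clamp above 40 N).
It also fails if it takes over 35 s, if anything falls off the work surface, if the arm or the gripper's body presses on something with over 40 N, if the wrist force passes 120 N, or if a joint passes its speed limit or range.

### The arm

A 6-joint arm with a two-finger parallel gripper is mounted at the origin on the work surface; the furniture and walls round the work are solid. World frame = base frame: x ahead of the robot, y to its left, z up, the work surface at z = 0. Lengths are in m, angles in rad, forces in N, time in s.
With the tool pointing down it reaches from about 0.35 to 0.775 m from the base axis. Payload 7.3 kg.
Tool frame: the origin (TCP) lies midway between the tips of the shut fingers; the grasp point (between the pads) lies 19 mm behind it; z points along the fingers, y is the direction in which the jaws open and shut (so a half turn about z gives the same grasp; the last joint's range is limited). The gripper opens to 92 mm and grips with 3 to 60 N. Pads are 19 mm wide; open, the fingers measure 130 mm over their backs; the gripper's body (75 mm by 190 mm) begins 47 mm behind the grasp point.
Start: joints at [-1.307, 0.342, 1.524, -0, 1.275, -0.146], TCP at [0.209, -0.482, 0.191] pointing down, gripper open.
Joint ranges: [-2.53, 2.53], [-0.77, 2.02], [0.04, 2.7], [-1, 4.14], [0.28, 2.66], [-3.11, 3.11]. Speed limits (rad/s): [2.57, 2.57, 3.14, 3.14, 3.14, 3.14].

### API

Orientations are given as [roll, pitch, yaw] about the fixed x, y, z axes, in that order (R = Rz(yaw) Ry(pitch) Rx(roll)).
In Python, from cell import robot, imaging gives the robot as it stands. The module is installed in compiled form; this text tells all that it offers.
- The arm moves only by the tool send_rows, never from a script. Its argument "plan" is a list of rows, each a list of 3 entries, a list of its own where there are three numbers: the shift along the world's x, y, z in m, then the turn, a rotation vector about the world's x, y, z in rad, then the closure in counts, from 0 (fully open) to 255 (shut). A call has 1 to 20 rows; each row shifts and turns the commanded pose from where the row before left it; what a row does not reach is not made up. A row lasts 1/10 s, in which the tool goes at most 50 mm and 8.59 degrees, less where a joint would pass 70% of its speed; a pose out of reach is approached as far as the arm can. A call is refused whole if a number of a shift passes 0.05 or a number of a turn 0.15, either way. A call with a gripper value outside its range is refused whole. The fingers move at their own pace and stop on an object; "newtons" is the grip in N (left out, the last holds). Time passes only in rows, so rows that do not move let the fingers close. It gives the time, the measured TCP pose, the force and the opening at its end, in the units of the state.
- robot.observe(): the state, without advancing time (a new reading comes with each control period).
- imaging.read_camera(name): name is "scene" or "side" or "wrist"; returns a dict with "pixels" (420x560x3 uint8, red, green, blue), "fx", "fy", "cx", "cy" (pixels), "world_from_camera" (4x4, takes a point from camera to world coordinates). Camera axes: x right, y down, z forward; pixel columns grow to the right and rows downward; lengths in m; the calibration is good to about 2 mm. A picture is of the moment at which its call begins. There is no depth.
- robot.hand_in(): hands the job in, once; it reports no verdict.
The state is a dict: "time": time; "qpos": joint angles; "qvel": joint speeds; "joint_efforts": joint torques, N m; "tool_pos": TCP position; "tool_rot": TCP orientation; "contact_force": force on the tool from outside, world axes, zero at the start; "torque": the same for the moment, N m; "opening": finger opening in m.
Only numpy, scipy, OpenCV 4.12 (cv2) and the standard library are available. Lean on these libraries where they do the work, as an engineer would, in place of code of your own. Each camera call takes 0.05 s, during which the arm holds its last target.

## Working session

There is one attempt and no reset: what is moved stays moved. The work goes in short steps, Python scripts to look and compute and a tool call to move; the robot and the scene stay as the last step left them, time stands still between calls to the robot, and variables do not carry over. Pictures are saved under pics/ and viewed, and the job is handed in when it is done.

Besides the shell and the picture viewer there is one more tool, called after ">>>" as name([rows], argument=value, ...), one row to a line, values as JSON. send_rows: Moves the arm, as the interface text tells. Its arguments: {"type":"object","properties":{"plan":{"type":"array"},"newtons":{"type":"number"}},"required":["plan"]}

```bash
mkdir -p pics; ls
python3 - <<'E'
from cell import robot, imaging
import cv2
s=robot.observe(); print({k:s[k] for k in ("time","tool_pos","tool_rot","contact_force","opening")})
for n in ("scene","side","wrist"):
    d=imaging.read_camera(n); cv2.imwrite(f"pics/{n}0.png",d["pixels"][:,:,::-1]); print(n,d["fx"],d["cx"],d["world_from_camera"].round(3).tolist())
E
```

```text
pics
{'time': 0.0, 'tool_pos': array([ 0.20906792, -0.48107198,  0.19043813]), 'tool_rot': array([-3.14007003e+00, -2.14391022e-04,  4.09777835e-01]), 'contact_force': array([-0.24923304, -0.78417307,  0.60707933]), 'opening': 0.09189723681062707}
scene 485.02376334397707 284.7417959889051 [[-0.756, -0.398, 0.52, 0.001], [-0.654, 0.484, -0.581, 0.802], [-0.021, -0.779, -0.627, 0.623], [0.0, 0.0, 0.0, 1.0]]
side 446.0882249155574 281.18837097561385 [[0.998, 0.04, -0.04, 0.493], [0.056, -0.585, 0.809, -0.448], [0.008, -0.81, -0.587, 0.616], [0.0, 0.0, 0.0, 1.0]]
wrist 372.14582403131516 278.8613194231307 [[0.399, -0.876, -0.271, 0.283], [-0.917, -0.381, -0.116, -0.45], [-0.002, 0.295, -0.956, 0.384], [0.0, 0.0, 0.0, 1.0]]
```

View pics/scene0.png

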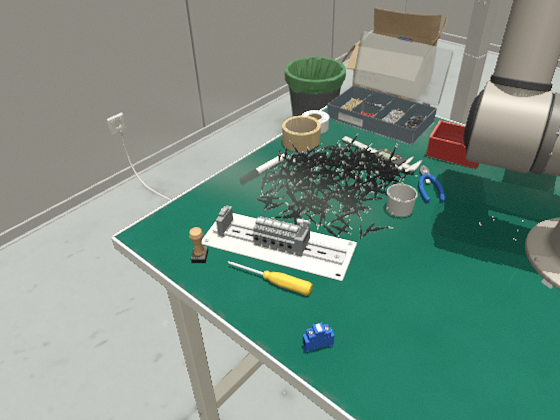

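View pics/side0.png

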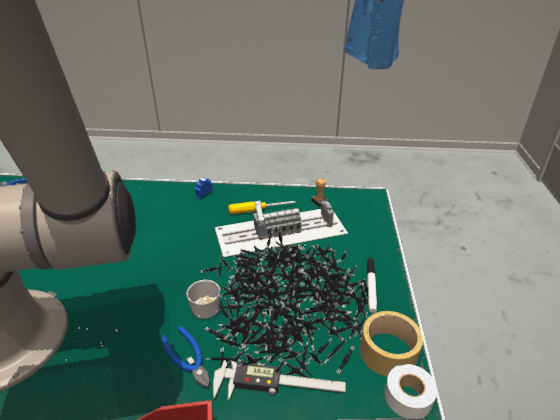

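View pics/wrist0.png

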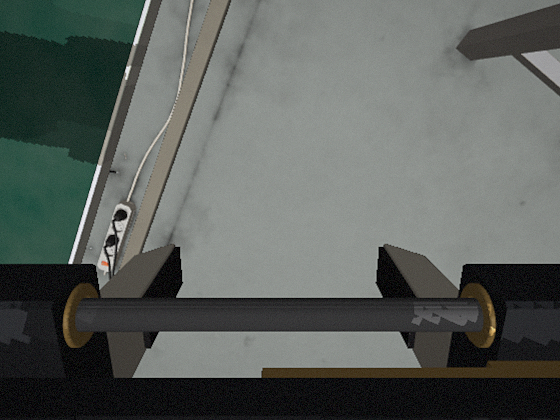

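The scene view shows the row at about (280,235), the end stop at (224,221), the screwdriver at (280,280), the stamp at (198,245) and the blue look-alike at (318,337). In the side view the row is at (277,222) and the stop at (327,212). Next I'll enlarge both.

Run:
```python
import cv2
a=cv2.imread("pics/scene0.png")[190:300,180:365]; cv2.imwrite("pics/sc0z.png",cv2.resize(a,None,fx=4.3,fy=4.3,interpolation=cv2.INTER_CUBIC))
a=cv2.imread("pics/side0.png")[165:265,200:360]; cv2.imwrite("pics/sd0z.png",cv2.resize(a,None,fx=5,fy=5,interpolation=cv2.INTER_CUBIC))
```

```text
(no output)
```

View pics/sc0z.png

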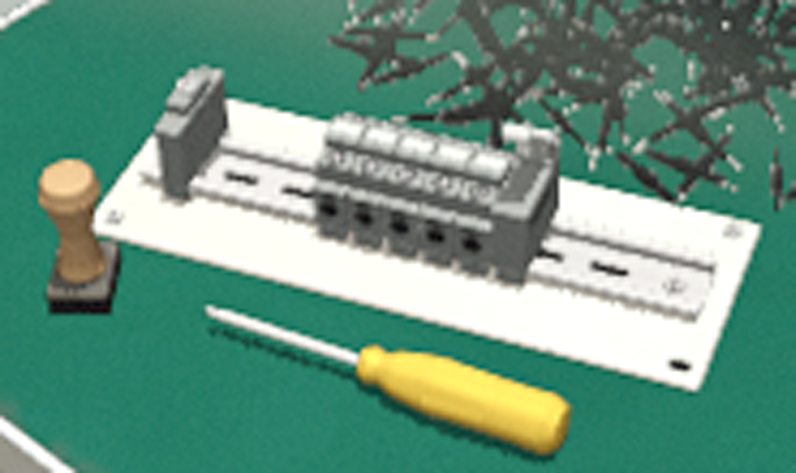

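View pics/sd0z.png

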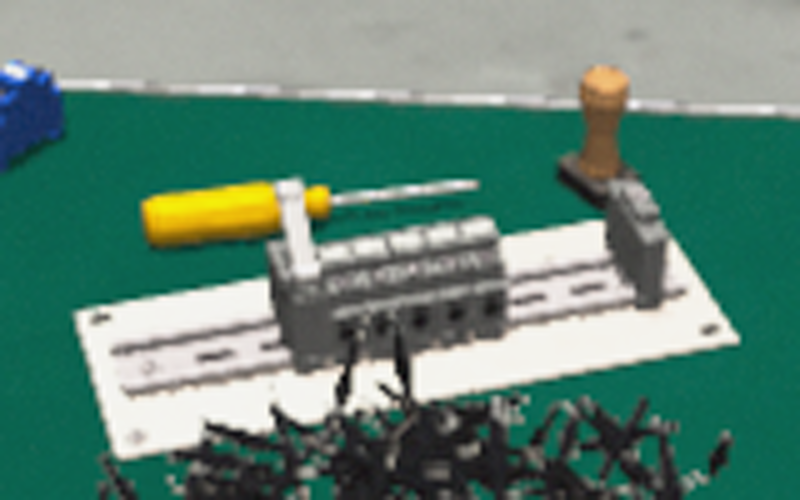

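```bash
cat > h.py <<'E'
import numpy as np, cv2
from cell import robot, imaging
def ray(d,u,v):
    T=d["world_from_camera"]; r=T[:3,:3]@np.array([(u-d["cx"])/d["fx"],(v-d["cy"])/d["fy"],1]); return T[:3,3],r
def onz(d,u,v,z):
    o,r=ray(d,u,v); return o+r*(z-o[2])/r[2]
def tri(a,b):
    A=np.zeros((3,3));B=np.zeros(3);rs=[]
    for d,u,v in (a,b):
        o,r=ray(d,u,v); r/=np.linalg.norm(r); P=np.eye(3)-np.outer(r,r);A+=P;B+=P@o;rs.append((o,P))
    x=np.linalg.solve(A,B); return x,max(np.linalg.norm(P@(x-o)) for o,P in rs)
E
python3 - <<'E'
from h import *
S=imaging.read_camera("scene");D=imaging.read_camera("side")
sp=lambda u,v:(180+u/4.3,190+v/4.3); dp=lambda u,v:(200+u/5,165+v/5)
print("plate scene",[onz(S,*sp(*p),.003)[:2].round(4) for p in((230,97),(760,228),(697,388),(97,235))])
print("plate side",[onz(D,*dp(*p),.003)[:2].round(4) for p in((738,342),(120,457),(75,315))])
for n,a,b in (("lever",(518,128),(290,185)),("plate nr",(230,97),(738,342)),("plate nl",(760,228),(120,457)),("plate fl",(697,388),(75,315)),):
    print(n,tri((S,*sp(*a)),(D,*dp(*b))))
print("clamp +y back bottom S",onz(S,*sp(520,282),.0105),"top",onz(S,*sp(537,205),.0445))
print("clamp -y back bottom D",onz(D,*dp(297,368),.0105),"top",onz(D,*dp(290,280),.0445),"far top",onz(D,*dp(270,245),.0445))
print("stop -y face: D top",onz(D,*dp(642,240),.0515),"bot",onz(D,*dp(645,305),.0105),"S +y bot",onz(S,*sp(187,197),.0105))
E
```

```text
plate scene [array([0.5795, 0.3112]), array([0.3393, 0.2276]), array([0.3063, 0.32  ]), array([0.557 , 0.4137])]
plate side [array([0.6006, 0.3153]), array([0.344 , 0.2238]), array([0.3094, 0.3148])]
lever (array([0.40586431, 0.31169223, 0.07939755]), np.float64(0.0007751376900291659))
plate nr (array([0.59274165, 0.30887612, 0.00132966]), np.float64(0.009072359823306253))
plate nl (array([0.34211906, 0.22568061, 0.00056484]), np.float64(0.0014743052238865993))
plate fl (array([3.08131821e-01, 3.17972473e-01, 2.35316311e-04]), np.float64(0.0004900238894776479))
clamp +y back bottom S [0.39313534 0.32480333 0.0105    ] top [0.39422686 0.31256654 0.0445    ]
clamp -y back bottom D [0.41153118 0.27598025 0.0105    ] top [0.40767304 0.29259344 0.0445    ] far top [0.39669386 0.31659078 0.0445    ]
stop -y face: D top [0.55558868 0.32146889 0.0515    ] bot [0.56001827 0.32918266 0.0105    ] S +y bot [0.53806003 0.37708796 0.0105    ]
```

Triangulating gives a rail yaw of about 0.347 rad. The clamp back is near (0.402, 0.300), the stop face near (0.549, 0.353), and the lever tip at z = 0.079, which fits the 76–84 mm given. I'll move above the row and measure more closely with the wrist camera.

>>> send_rows([
  [[0.024,0.038,0.006],[0,0,0],255],
  [[0.024,0.038,0.006],[0,0,0],255],
  [[0.024,0.038,0.006],[0,0,0],255],
  [[0.024,0.038,0.006],[0,0,0],255],
  [[0.024,0.038,0.006],[0,0,0],255],
  [[0.024,0.038,0.006],[0,0,0],255],
  [[0.024,0.038,0.006],[0,0,0],255],
  [[0.024,0.038,0.006],[0,0,0],255],
  [[0.024,0.038,0.006],[0,0,0],255],
  [[0.024,0.038,0.006],[0,0,0],255],
  [[-0.003,0.041,-0.003],[0,0,-0.03],255],
  [[-0.003,0.041,-0.003],[0,0,-0.034],255],
  [[-0.003,0.041,-0.003],[0,0,0],255],
  [[-0.003,0.041,-0.003],[0,0,0],255],
  [[-0.003,0.041,-0.003],[0,0,0],255],
  [[-0.003,0.041,-0.003],[0,0,0],255],
  [[-0.003,0.041,-0.003],[0,0,0],255],
  [[-0.003,0.041,-0.003],[0,0,0],255],
  [[-0.003,0.041,-0.003],[0,0,0],255],
  [[0,0,0],[0,0,0],255],
])

```text
time: 2.25
tool_pos: [0.421, 0.2714, 0.2234]
tool_rot: [-3.14, 0.001, 0.351]
contact_force: [-0.0, 0.1, -0.0]
opening: 0.0003
```

Run:
```python
from h import *
s=robot.observe(); print(s["time"],s["tool_pos"],s["tool_rot"],s["contact_force"],s["opening"],s["qpos"].round(2))
d=imaging.read_camera("wrist"); cv2.imwrite("pics/w1.png",d["pixels"][:,:,::-1])
```

```text
2.25 [0.42103658 0.27140574 0.22341559] [-3.14025076e+00  6.62946792e-04  3.50621736e-01] [-0.02973768  0.07189735 -0.02723608] 0.00032211876280483095 [0.42 0.27 1.53 0.   1.34 1.64]
```

View pics/w1.png

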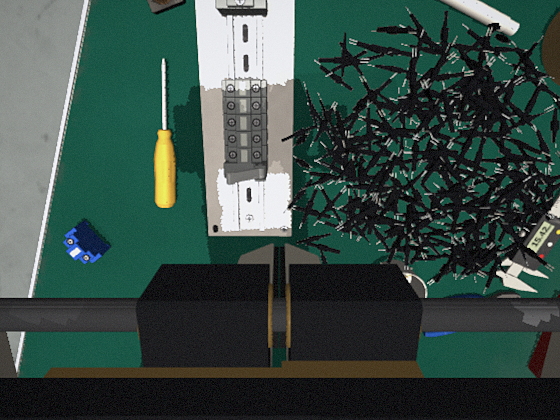

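Run:
```python
import cv2
a=cv2.imread("pics/w1.png")[0:250,180:320]; a=cv2.convertScaleAbs(a,alpha=1.5); cv2.imwrite("pics/w1z.png",cv2.resize(a[0:120],None,fx=5,fy=5,interpolation=cv2.INTER_CUBIC)); cv2.imwrite("pics/w1zb.png",cv2.resize(a[120:240],None,fx=5,fy=5,interpolation=cv2.INTER_CUBIC))
```

```text
(no output)
```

View pics/w1z.png

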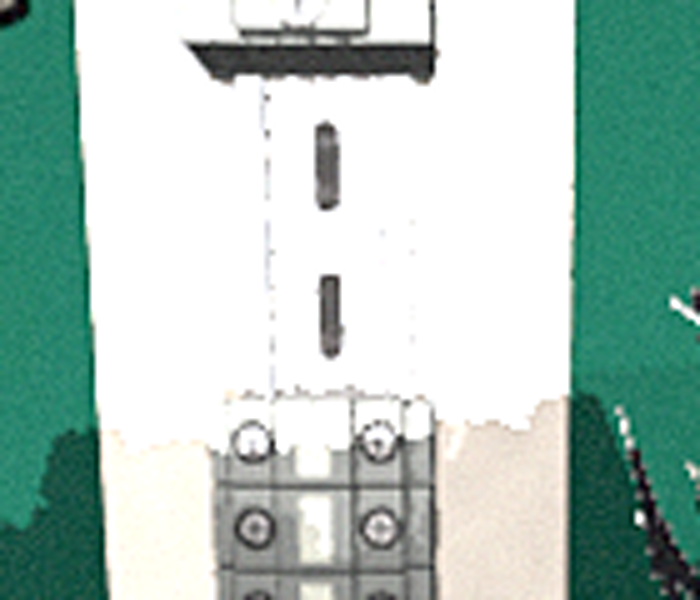

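View pics/w1zb.png

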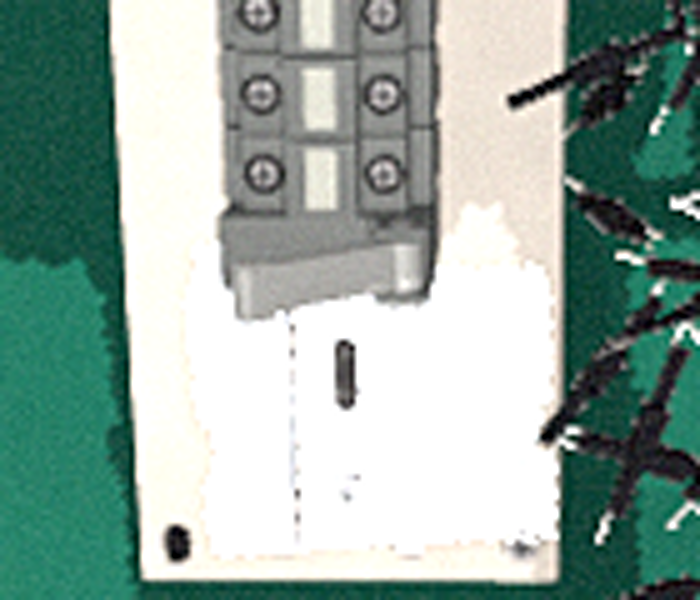

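Run:
```python
from h import *
W=imaging.read_camera("wrist");S=imaging.read_camera("scene");D=imaging.read_camera("side")
t=lambda u,v:(180+u/5,v/5); b=lambda u,v:(180+u/5,120+v/5)
sp=lambda u,v:(180+u/4.3,190+v/4.3); dp=lambda u,v:(200+u/5,165+v/5)
o=np.array([.402,.30]); 
def P(n,x,yaw=.347):
    e=np.array([np.cos(yaw),np.sin(yaw)]); q=x[:2]-o; print(n,x.round(4),"along %.4f across %.4f"%(q@e,-q[0]*e[1]+q[1]*e[0]))
r1=onz(W,*t(575,130),.003);r2=onz(W,*b(555,580),.003); print("yaw plate right edge",np.arctan2(*(r1-r2)[1::-1]))
a1=onz(W,*t(267,100),.0105);a2=onz(W,*b(295,540),.0105); print("yaw rail edge",np.arctan2(*(a1-a2)[1::-1]))
P("rail edge left",a2);P("rail edge left far",a1)
P("slot1",onz(W,*t(327,165),.0105));P("slot last",onz(W,*b(345,375),.0105))
P("clamp back -y top",onz(W,*b(420,300),.0445)); P("clamp front line",onz(W,*b(330,212),.049))
P("front of block5 top +y",onz(W,*t(228,400),.049));P("front block5 -y",onz(W,*t(430,400),.049))
P("stop bottom -y",onz(W,*t(432,78),.0105)); P("stop top -y",onz(W,*t(434,42),.0515)); P("stop bottom +y",onz(W,*t(215,78),.0105))
P("lever end back corner",onz(W,*b(240,318),.08));P("lever end front corner",onz(W,*b(234,262),.08))
x,e=tri((W,*b(237,290)),(S,*sp(508,128))); P("lever tri W-S",x);print(e)
x,e=tri((W,*b(237,290)),(D,*dp(290,185))); P("lever tri W-D",x);print(e)
x,e=tri((W,*b(420,300)),(D,*dp(290,280))); P("clamp corner tri W-D",x);print(e)
x,e=tri((W,*t(434,42)),(D,*dp(642,240))); P("stop corner tri W-D",x);print(e)
P("TCP",robot.observe()["tool_pos"])
```

```text
yaw plate right edge 0.3420227851481963
yaw rail edge 0.34350375466204985
rail edge left [0.332  0.286  0.0105] along -0.0706 across 0.0107
rail edge left far [0.5402 0.3605 0.0105] along 0.1505 across 0.0099
slot1 [0.533  0.3455 0.0105] along 0.1387 across -0.0017
slot last [0.374  0.2879 0.0105] along -0.0304 across -0.0018
clamp back -y top [0.4048 0.2793 0.0445] along -0.0044 across -0.0204
clamp front line [0.4169 0.3025 0.049 ] along 0.0148 across -0.0027
front of block5 top +y [0.4848 0.3455 0.049 ] along 0.0933 across 0.0146
front block5 -y [0.4978 0.3098 0.049 ] along 0.0934 across -0.0233
stop bottom -y [0.5551 0.3311 0.0105] along 0.1546 across -0.0229
stop top -y [0.5548 0.3292 0.0515] along 0.1536 across -0.0245
stop bottom +y [0.5404 0.3714 0.0105] along 0.1544 across 0.0201
lever end back corner [0.3989 0.3114 0.08  ] along 0.0009 across 0.0118
lever end front corner [0.4087 0.3157 0.08  ] along 0.0116 across 0.0125
lever tri W-S [0.4055 0.3147 0.0816] along 0.0082 across 0.0126
0.0017367536197293342
lever tri W-D [0.405  0.3134 0.0791] along 0.0074 across 0.0116
0.0014367435133397996
clamp corner tri W-D [0.4083 0.2797 0.0547] along -0.0010 across -0.0212
0.0009014347985635969
stop corner tri W-D [0.556  0.3297 0.0454] along 0.1549 across -0.0244
0.00023761142885129244
TCP [0.4223 0.2666 0.2241] along 0.0077 across -0.0383
```

The wrist view puts the clamp back at along ≈ 0, the stop face at along ≈ 0.154 and the rail axis at across ≈ −0.002. That makes the push about 60 mm. I'll go behind the clamp and come down over the bare rail.

```bash
python3 -c "
from h import *
s=robot.observe();print(s['time'],s['tool_pos'],s['tool_rot'],s['qvel'].round(3))"
```

```text
2.45 [0.42226815 0.26664105 0.22409162] [3.14103527e+00 3.65596871e-04 3.45252452e-01] [-0.018 -0.007 -0.     0.003 -0.     0.001]
```

>>> send_rows([
  [[-0.016,0.007,-0.02],[0,0,-0.007],255],
  [[-0.016,0.007,-0.03],[0,0,0],255],
  [[-0.015,0.007,-0.03],[0,0,0],255],
  [[0,0,0],[0,0,0],255],
  [[0,0,0],[0,0,0],255],
])

```text
time: 2.95
tool_pos: [0.3762, 0.2878, 0.1451]
tool_rot: [3.141, -0.001, 0.338]
contact_force: [0.3, 0.8, 0.9]
opening: 0.0006
```

```bash
python3 -c "
from h import *
s=robot.observe();print(s['time'],s['tool_pos'],s['tool_rot'],s['qvel'].round(3))"
```

```text
2.95 [0.37619996 0.28778759 0.14505114] [ 3.14125644e+00 -7.72276687e-04  3.37939215e-01] [-0.006 -0.012 -0.046  0.001  0.     0.001]
```

>>> send_rows([
  [[-0.002,0,-0.03],[0,0,0.005],255],
  [[0,0,-0.03],[0,0,0],255],
  [[0,0,-0.03],[0,0,0],255],
  [[0,0,-0.024],[0,0,0],255],
  [[0,0,0],[0,0,0],255],
  [[0,0,0],[0,0,0],255],
])

```text
time: 3.55
tool_pos: [0.3752, 0.2886, 0.0316]
tool_rot: [-3.141, -0.002, 0.343]
contact_force: [-0.0, 0.3, 0.2]
opening: 0.0004
```

```bash
cat > look.py <<'E'
import sys
from h import *
n=sys.argv[1]
s=robot.observe();print(s['time'],s['tool_pos'].round(4),s['tool_rot'].round(3),s['contact_force'].round(2))
q=s['tool_pos'][:2]-np.array([.402,.30]);y=.344;print("along %.4f across %.4f"%(q@[np.cos(y),np.sin(y)],q@[-np.sin(y),np.cos(y)]))
a=imaging.read_camera("scene")["pixels"][190:300,180:365,::-1]
b=imaging.read_camera("side")["pixels"][155:265,200:360,::-1]
f=lambda x:cv2.resize(x,(700,int(700*x.shape[0]/x.shape[1])),interpolation=cv2.INTER_CUBIC)
cv2.imwrite(f"pics/{n}a.png",f(a));cv2.imwrite(f"pics/{n}b.png",f(b))
w=imaging.read_camera("wrist")["pixels"][:,:,::-1];cv2.imwrite(f"pics/{n}w.png",w)
E
python3 look.py p1
```

```text
3.55 [0.3752 0.2886 0.0316] [-3.141e+00 -2.000e-03  3.430e-01] [-0.04  0.27  0.2 ]
along -0.0291 across -0.0017
```

View pics/p1a.png

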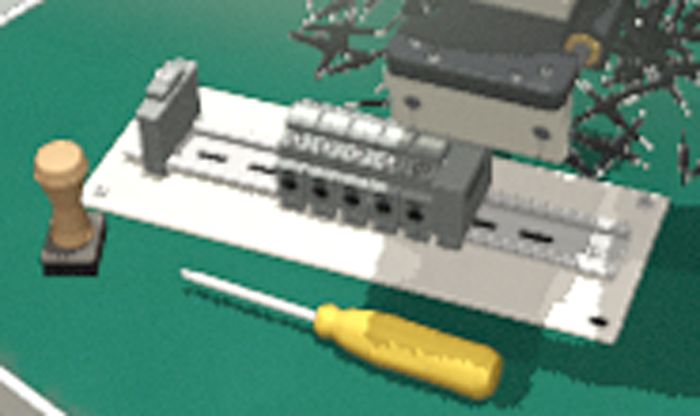

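View pics/p1b.png

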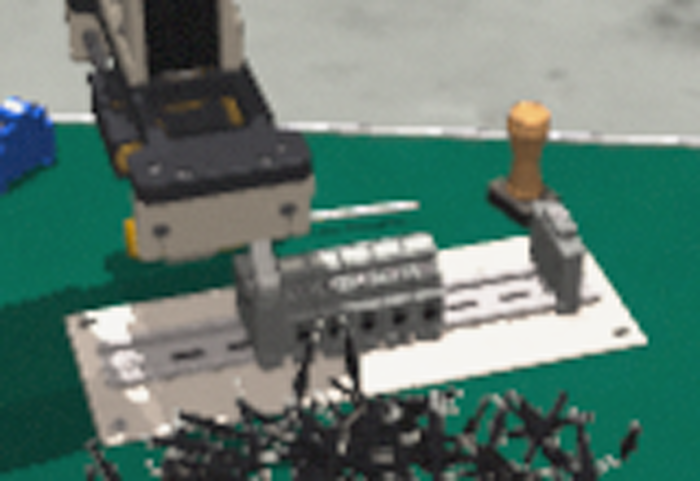

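Run:
```python
from h import *
s=robot.observe();p=s["tool_pos"];y=.344
R=np.array([[np.cos(y),-np.sin(y),0],[np.sin(y),np.cos(y),0],[0,0,1]])
for n,(sc) in {"scene":(180,190,700/185),"side":(200,155,700/160)}.items():
    d=imaging.read_camera(n);T=np.linalg.inv(d["world_from_camera"])
    for q in ((0,0,0),(0,0,.066),(.037,.095,.066),(-.037,.095,.066),(.037,-.095,.066),(-.037,-.095,.066)):
        c=T@np.append(p+R@q,1); u=d["fx"]*c[0]/c[2]+d["cx"];v=d["fy"]*c[1]/c[2]+d["cy"]
        print(n,q,round((u-sc[0])*sc[2]),round((v-sc[1])*sc[2]))
    cv2.imwrite(f"pics/{n}2.png",d["pixels"][:,:,::-1])
```

```text
scene (0, 0, 0) 536 192
scene (0, 0, 0.066) 540 83
scene (0.037, 0.095, 0.066) 385 201
scene (-0.037, 0.095, 0.066) 556 244
scene (0.037, -0.095, 0.066) 527 -49
scene (-0.037, -0.095, 0.066) 674 -19
side (0, 0, 0) 186 311
side (0, 0, 0.066) 180 199
side (0.037, 0.095, 0.066) 211 84
side (-0.037, 0.095, 0.066) 66 105
side (0.037, -0.095, 0.066) 312 307
side (-0.037, -0.095, 0.066) 142 337
```

View pics/scene2.png

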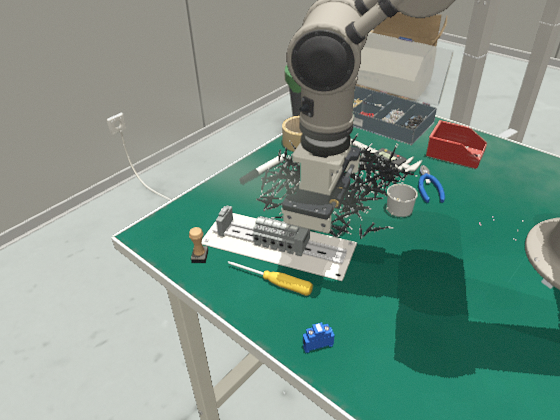

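View pics/side2.png

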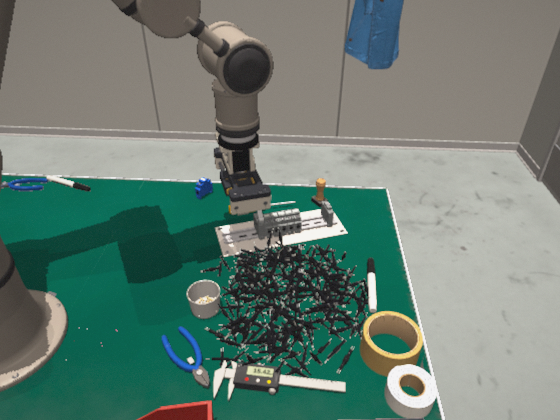

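View pics/p1w.png

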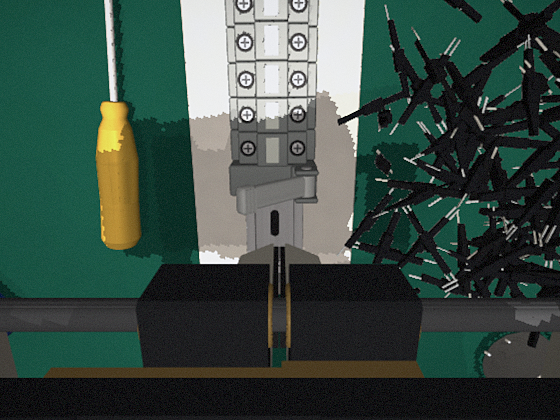

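Run:
```python
import cv2
a=cv2.imread("pics/scene2.png")[190:275,270:370]; cv2.imwrite("pics/z1.png",cv2.resize(a,None,fx=7,fy=7,interpolation=cv2.INTER_CUBIC))
a=cv2.imread("pics/side2.png")[165:255,205:295]; cv2.imwrite("pics/z2.png",cv2.resize(a,None,fx=6.5,fy=6.5,interpolation=cv2.INTER_CUBIC))
```

```text
(no output)
```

View pics/z1.png

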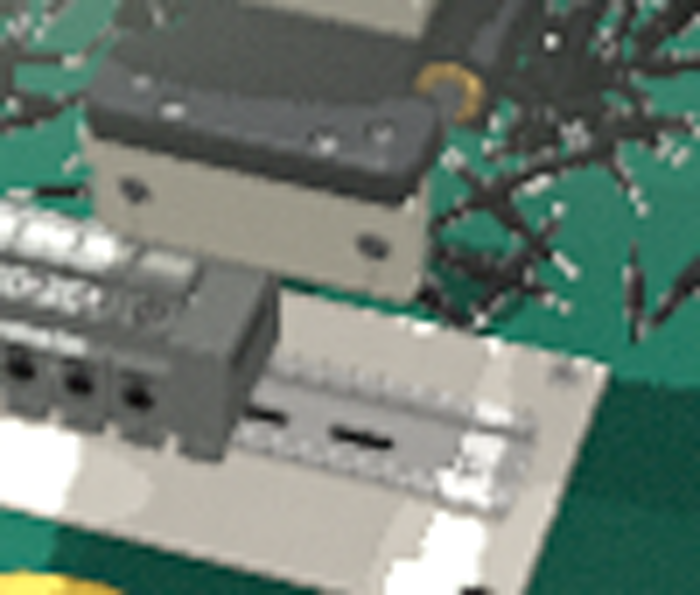

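View pics/z2.png

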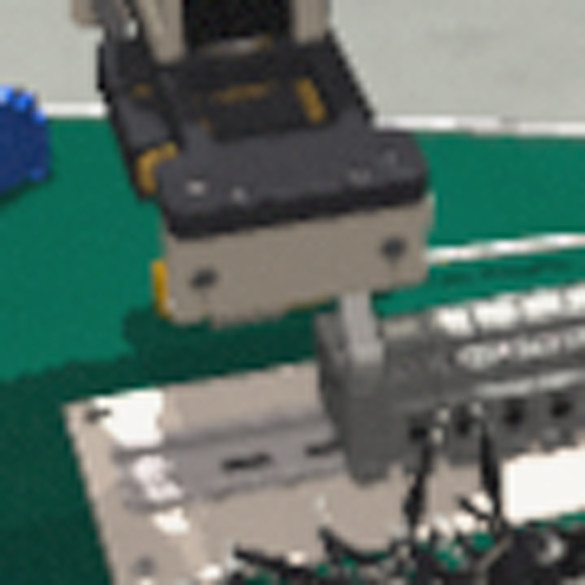

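The fingers are hard to make out in the outside views, so I'll compare against the first picture and raise the contrast before pushing.

Run:
```python
import cv2,numpy as np
c=cv2.createCLAHE(4,(4,4))
def e(f,s,k):
    a=cv2.resize(cv2.imread(f)[s],None,fx=k,fy=k,interpolation=cv2.INTER_LANCZOS4); l=cv2.cvtColor(a,cv2.COLOR_BGR2LAB); l[:,:,0]=c.apply(l[:,:,0]); return cv2.cvtColor(l,cv2.COLOR_LAB2BGR)
s=np.s_[215:260,295:345]; cv2.imwrite("pics/z3.png",np.hstack([e("pics/scene0.png",s,8),e("pics/scene2.png",s,8)]))
s=np.s_[200:250,210:260]; cv2.imwrite("pics/z4.png",np.hstack([e("pics/side0.png",s,8),e("pics/side2.png",s,8)]))
```

```text
(no output)
```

View pics/z3.png

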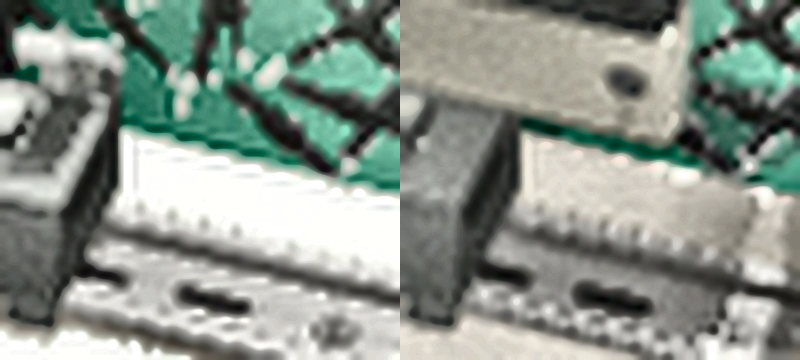

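View pics/z4.png

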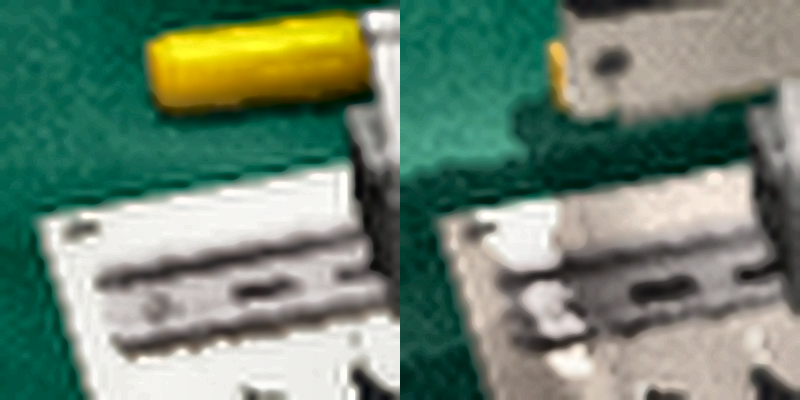

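Run:
```python
from h import *
from scipy.spatial.transform import Rotation as Ro
s=robot.observe();p=s["tool_pos"];print(s["time"],p)
R=Ro.from_euler("xyz",s["tool_rot"]).as_matrix()
d=imaging.read_camera("wrist");T=np.linalg.inv(d["world_from_camera"])
print(d["world_from_camera"].round(3))
for q in [(x,y,z) for z in (0,-.05,-.066) for x in(.0095,-.0095) for y in(-.019,.019)]:
    c=T@np.append(p+R@q,1); print(q,(d["fx"]*c[0]/c[2]+d["cx"]).round(),(d["fy"]*c[1]/c[2]+d["cy"]).round(),c[2].round(3))
for n,u,v,z in (("clamp -y back top",318,200,.0445),("clamp front",270,164,.049),("slot",276,222,.0105),("lever back",243,214,.08),("lever front",237,190,.08)):
    x=onz(d,u,v,z); q=x[:2]-[.402,.30];y=.344; print(n,x.round(4),"al %.4f ac %.4f"%(q@[np.cos(y),np.sin(y)],q@[-np.sin(y),np.cos(y)]))
a=cv2.imread("pics/p1w.png")[150:300,200:360]; cv2.imwrite("pics/z5.png",cv2.resize(a,None,fx=5,fy=4,interpolation=cv2.INTER_CUBIC))
```

```text
3.8 [0.37422852 0.28888829 0.03147988]
[[ 0.337 -0.9   -0.275  0.449]
 [-0.941 -0.323 -0.098  0.315]
 [-0.001  0.292 -0.956  0.225]
 [ 0.     0.     0.     1.   ]]
(0.0095, -0.019, 0) 244.0 220.0 0.205
(0.0095, 0.019, 0) 313.0 220.0 0.205
(-0.0095, -0.019, 0) 245.0 252.0 0.211
(-0.0095, 0.019, 0) 312.0 252.0 0.211
(0.0095, -0.019, -0.05) 233.0 261.0 0.158
(0.0095, 0.019, -0.05) 323.0 261.0 0.158
(-0.0095, -0.019, -0.05) 235.0 300.0 0.163
(-0.0095, 0.019, -0.05) 322.0 300.0 0.163
(0.0095, -0.019, -0.066) 228.0 280.0 0.142
(0.0095, 0.019, -0.066) 328.0 280.0 0.142
(-0.0095, -0.019, -0.066) 230.0 322.0 0.148
(-0.0095, 0.019, -0.066) 326.0 322.0 0.148
clamp -y back top [0.4046 0.2785 0.0445] al -0.0048 ac -0.0211
clamp front [0.4148 0.3077 0.049 ] al 0.0146 ac 0.0029
slot [0.3744 0.2906 0.0105] al -0.0291 ac 0.0004
lever back [0.3974 0.3126 0.08  ] al -0.0001 ac 0.0134
lever front [0.4063 0.318  0.08  ] al 0.0102 ac 0.0155
```

View pics/z5.png

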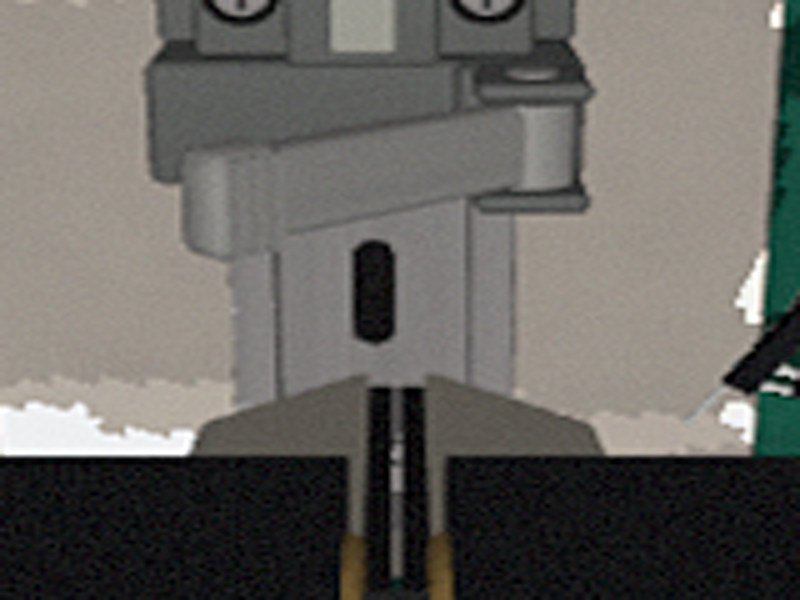

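The wrist view shows the fingertips at v = 245. Their spacing suggests the visible tips are about 33 mm above the nominal TCP, and neither outside view shows fingers at the TCP. I'll back off from the lever and settle the real tip height with a slow touch-down on the bare rail.

>>> send_rows([
  [[-0.017,-0.006,0],[0,0,0],255],
  [[0,0,-0.006],[0,0,0],255],
  [[0,0,-0.006],[0,0,0],255],
  [[0,0,-0.004],[0,0,0],255],
  [[0,0,0],[0,0,0],255],
  [[0,0,-0.002],[0,0,0],255],
  [[0,0,-0.002],[0,0,0],255],
  [[0,0,-0.001],[0,0,0],255],
  [[0,0,0],[0,0,0],255],
])

```text
time: 4.75
tool_pos: [0.3562, 0.2824, 0.009]
tool_rot: [3.141, 0.0, 0.344]
contact_force: [-0.1, 0.3, 0.2]
opening: 0.0004
```

```bash
python3 look.py p2
```

```text
4.75 [0.3562 0.2824 0.009 ] [3.141 0.    0.344] [-0.1   0.3   0.19]
along -0.0490 across -0.0011
```

View pics/p2a.png

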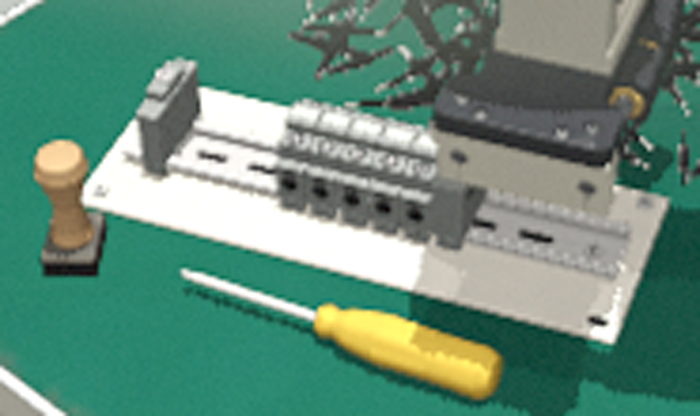

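View pics/p2w.png

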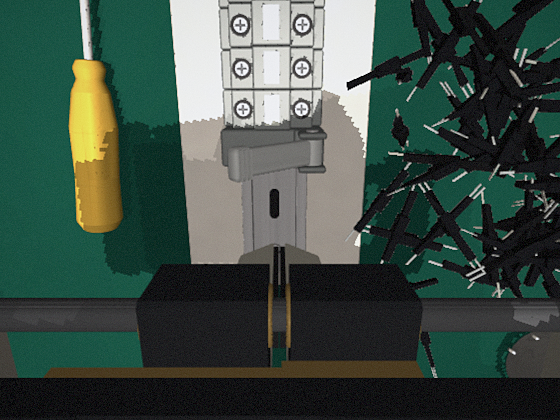

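No contact at z = 0.009, so the real tips are higher than the TCP. I'll keep feeling downward in small steps.

>>> send_rows([
  [[0,0,-0.002],[0,0,0],255],
  [[0,0,-0.002],[0,0,0],255],
  [[0,0,-0.002],[0,0,0],255],
  [[0,0,0],[0,0,0],255],
])

```text
time: 5.3
tool_pos: [0.356, 0.2823, 0.0028]
tool_rot: [3.141, 0.001, 0.344]
contact_force: [0.9, -0.6, -0.5]
opening: 0.0006
```

>>> send_rows([
  [[0,0,-0.002],[0,0,0],255],
  [[0,0,-0.002],[0,0,0],255],
  [[0,0,-0.002],[0,0,0],255],
  [[0,0,0],[0,0,0],255],
])

```text
time: 5.7
tool_pos: [0.356, 0.2824, -0.0032]
tool_rot: [3.141, 0.001, 0.344]
contact_force: [-0.4, -0.1, 1.0]
opening: 0.0002
```

>>> send_rows([
  [[0,0,-0.002],[0,0,0],255],
  [[0,0,-0.002],[0,0,0],255],
  [[0,0,-0.002],[0,0,0],255],
  [[0,0,0],[0,0,0],255],
])

```text
time: 6.1
tool_pos: [0.356, 0.2824, -0.0091]
tool_rot: [3.141, 0.001, 0.344]
contact_force: [-0.3, -0.2, -0.3]
opening: 0.0002
```

>>> send_rows([
  [[0,0,-0.002],[0,0,0],255],
  [[0,0,-0.002],[0,0,0],255],
  [[0,0,-0.002],[0,0,0],255],
  [[0,0,0],[0,0,0],255],
])

```text
time: 6.5
tool_pos: [0.356, 0.2823, -0.0151]
tool_rot: [3.141, 0.001, 0.344]
contact_force: [0.1, -0.2, 0.6]
opening: 0.0006
```

```bash
python3 look.py p3
```

```text
6.5 [ 0.356   0.2823 -0.0151] [3.141e+00 1.000e-03 3.440e-01] [ 0.06 -0.18  0.63]
along -0.0492 across -0.0011
```

View pics/p3a.png

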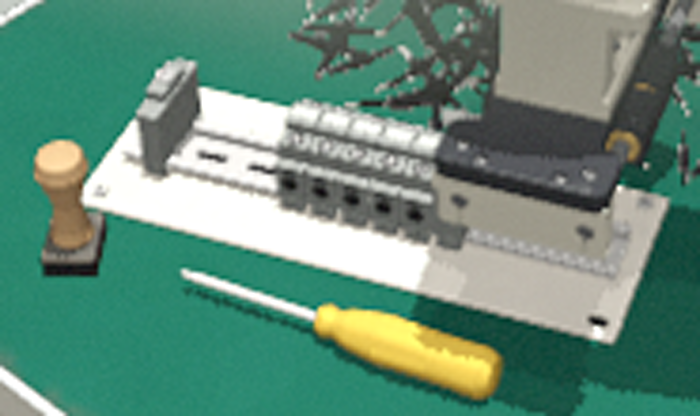

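View pics/p3b.png

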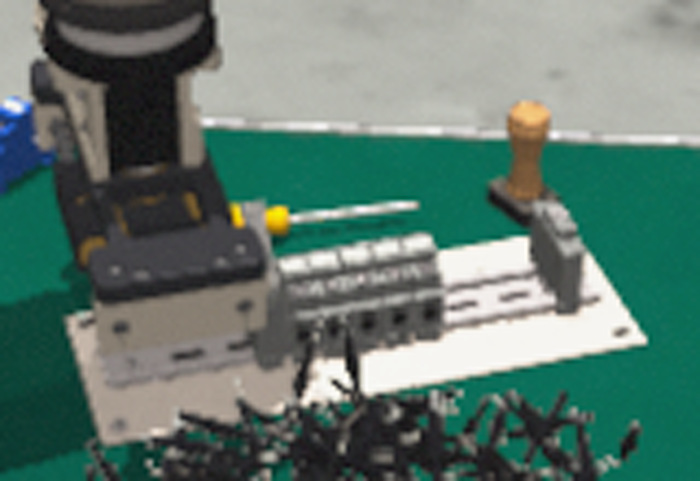

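View pics/p3w.png

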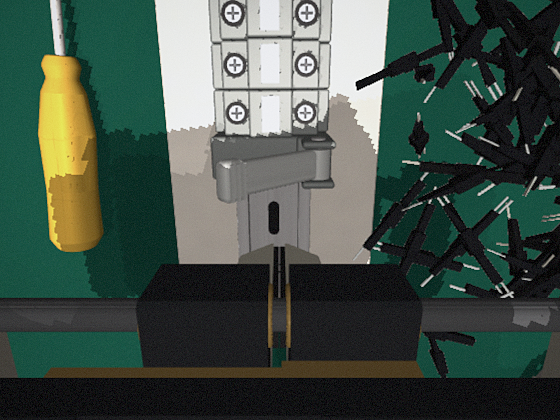

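>>> send_rows([
  [[0,0,-0.002],[0,0,0],255],
  [[0,0,-0.002],[0,0,0],255],
  [[0,0,0],[0,0,0],255],
])

```text
time: 6.95
tool_pos: [0.356, 0.2823, -0.0191]
tool_rot: [3.141, 0.001, 0.344]
contact_force: [-0.3, 1.2, -0.2]
opening: 0.0003
```

>>> send_rows([
  [[0,0,-0.0015],[0,0,0],255],
  [[0,0,-0.0015],[0,0,0],255],
  [[0,0,0],[0,0,0],255],
])

```text
time: 7.25
tool_pos: [0.3561, 0.2824, -0.0221]
tool_rot: [3.141, 0.0, 0.344]
contact_force: [-0.2, -0.3, 1.0]
opening: 0.0004
```

>>> send_rows([
  [[0,0,-0.0015],[0,0,0],255],
  [[0,0,-0.0015],[0,0,0],255],
  [[0,0,0],[0,0,0],255],
])

```text
time: 7.55
tool_pos: [0.3562, 0.2825, -0.0248]
tool_rot: [3.142, -0.0, 0.344]
contact_force: [-0.3, 0.3, 1.4]
opening: 0.0007
```

>>> send_rows([
  [[0,0,-0.0015],[0,0,0],255],
  [[0,0,0],[0,0,0],255],
])

```text
time: 7.75
tool_pos: [0.3563, 0.2825, -0.025]
tool_rot: [3.142, -0.001, 0.344]
contact_force: [-4.8, -3.2, 21.1]
opening: 0.0005
```

>>> send_rows([
  [[0,0,-0.0015],[0,0,0],255],
  [[0,0,0],[0,0,0],255],
])

```text
time: 7.95
tool_pos: [0.3564, 0.2825, -0.0251]
tool_rot: [3.142, -0.002, 0.344]
contact_force: [-7.6, -5.7, 37.6]
opening: 0.0004
```

Contact came at TCP z ≈ −0.025 on the 10.5 mm rail, at about 11 N per mm of over-command. The real tips therefore sit about 35 mm above the reported TCP, so I'll add 35 mm to every height. I'll raise the tips to z ≈ 0.033 and approach the clamp.

>>> send_rows([
  [[0,-0.0004,0.015],[0,0,0],255],
  [[0,0,0.0105],[0,0,0],255],
  [[0.0094,0.0034,0],[0,0,0],255],
  [[0.0094,0.0034,0],[0,0,0],255],
  [[0.0075,0.0027,0],[0,0,0],255],
  [[0.002,0.0007,0],[0,0,0],255],
  [[0,0,0],[0,0,0],255],
])

```text
time: 8.65
tool_pos: [0.3846, 0.2922, -0.003]
tool_rot: [3.141, 0.001, 0.343]
contact_force: [-0.3, 0.6, 0.1]
opening: 0.0003
```

```bash
python3 look.py p4
```

```text
8.65 [ 0.3846  0.2922 -0.003 ] [3.141e+00 1.000e-03 3.430e-01] [-0.33  0.6   0.1 ]
along -0.0190 across -0.0015
```

View pics/p4w.png

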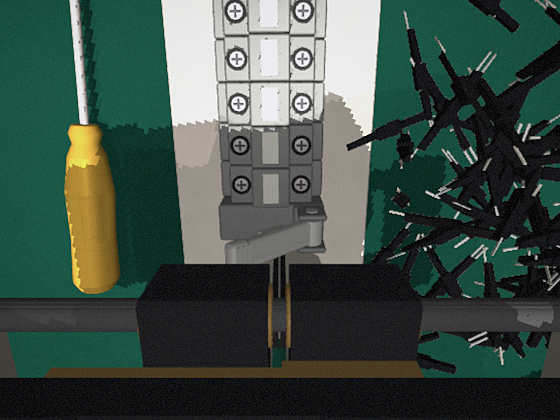

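View pics/p4b.png

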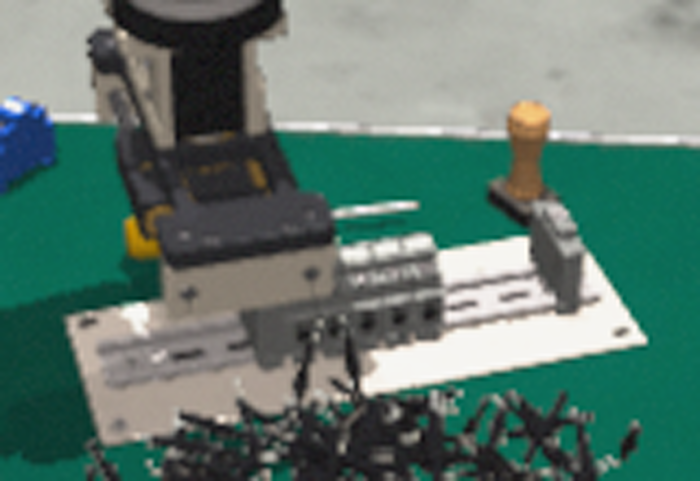

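The tips are now just behind the clamp at (280,250). The lever at (265,238) is still clear and there's no contact yet. I'll push gently.

>>> send_rows([
  [[0.0028,0.001,0],[0,0,0],255],
  [[0.0028,0.001,0],[0,0,0],255],
  [[0.0028,0.001,0],[0,0,0],255],
  [[0.0028,0.001,0],[0,0,0],255],
  [[0.0028,0.001,0],[0,0,0],255],
])

```text
time: 9.3
tool_pos: [0.3985, 0.2973, -0.0024]
tool_rot: [3.141, 0.0, 0.344]
contact_force: [-0.8, -1.3, 1.2]
opening: 0.0001
```

```bash
python3 look.py p5
```

```text
9.3 [ 0.3985  0.2973 -0.0024] [3.141 0.    0.344] [-0.84 -1.31  1.25]
along -0.0042 across -0.0014
```

View pics/p5w.png

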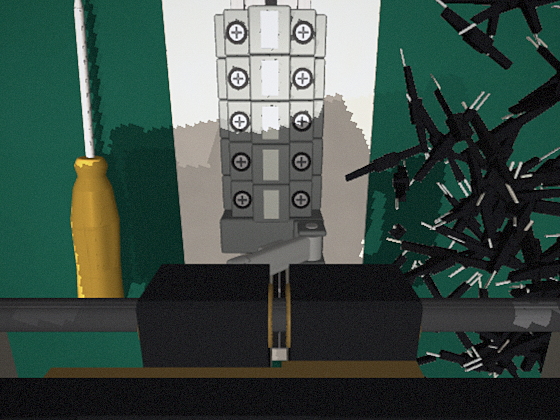

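View pics/p5b.png

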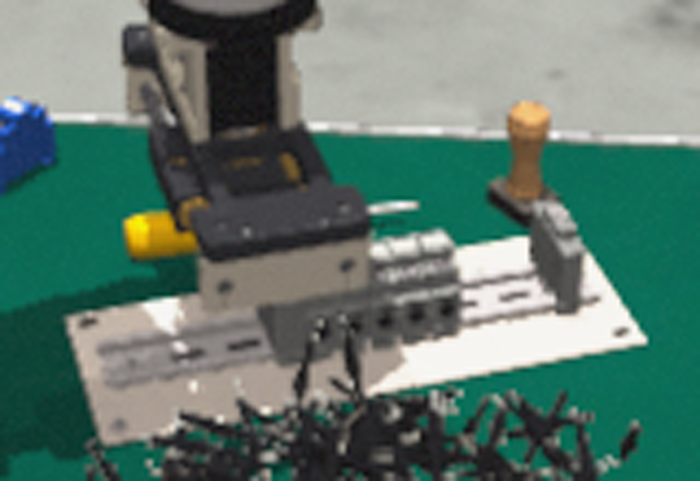

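The row is moving: in the side view its front edge went from 441 to 458 px, with only about 1.5 N. I'll continue to just short of the stop.

>>> send_rows([
  [[0.0038,0.0014,0],[0,0,0],255],
  [[0.0038,0.0013,0],[0,0,0],255],
  [[0.0038,0.0014,0],[0,0,0],255],
  [[0.0038,0.0013,0],[0,0,0],255],
  [[0.0038,0.0014,0],[0,0,0],255],
  [[0.0038,0.0013,0],[0,0,0],255],
  [[0.0038,0.0014,0],[0,0,0],255],
  [[0.0038,0.0013,0],[0,0,0],255],
  [[0.0038,0.0014,0],[0,0,0],255],
  [[0.0038,0.0013,0],[0,0,0],255],
  [[0.0028,0.001,0],[0,0,0],255],
  [[0,0,0],[0,0,0],255],
])

```text
time: 10.65
tool_pos: [0.4399, 0.312, -0.0023]
tool_rot: [3.142, -0.001, 0.344]
contact_force: [-0.3, 0.2, 0.3]
opening: 0.0003
```

```bash
python3 look.py p6
```

```text
10.65 [ 0.4399  0.312  -0.0023] [ 3.142e+00 -1.000e-03  3.440e-01] [-0.32  0.24  0.3 ]
along 0.0397 across -0.0015
```

View pics/p6a.png

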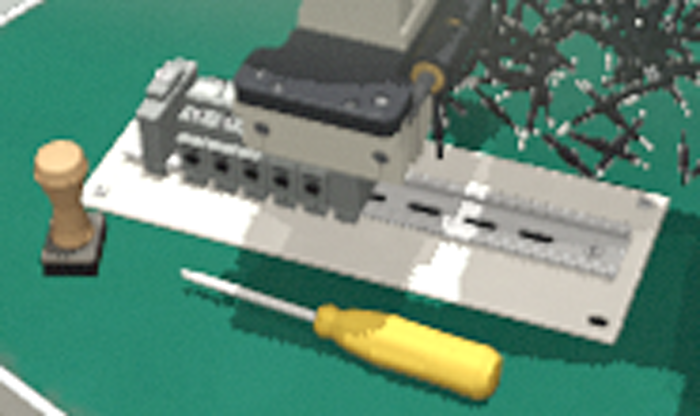

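View pics/p6b.png

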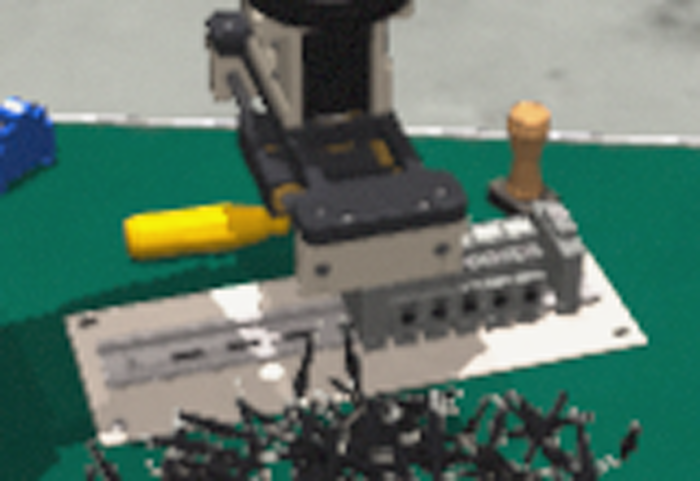

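View pics/p6w.png

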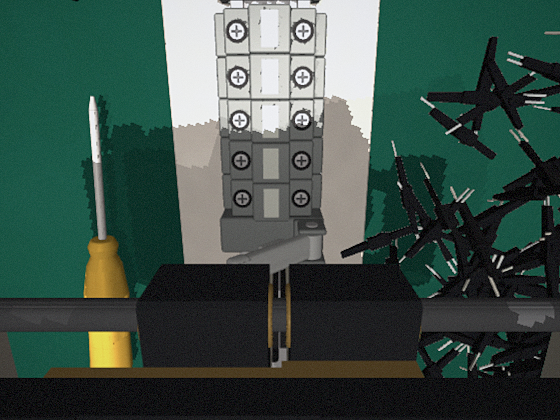

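The row is travelling together and the stop is just ahead. The last few mm go at 2 mm per row.

>>> send_rows([
  [[0.0019,0.0007,0],[0,0,0],255],
  [[0.0019,0.0007,0],[0,0,0],255],
  [[0.0019,0.0007,0],[0,0,0],255],
])

```text
time: 11.1
tool_pos: [0.445, 0.3139, -0.0023]
tool_rot: [3.141, 0.0, 0.344]
contact_force: [-1.5, -1.1, -0.2]
opening: 0.0003
```

>>> send_rows([
  [[0.001,0.0003,0],[0,0,0],255],
  [[0.0009,0.0003,0],[0,0,0],255],
])

```text
time: 11.3
tool_pos: [0.4469, 0.3145, -0.0024]
tool_rot: [3.142, 0.0, 0.344]
contact_force: [-2.0, -0.7, 0.6]
opening: 0.0005
```

>>> send_rows([
  [[0.001,0.0003,0],[0,0,0],255],
  [[0.0005,0.0002,0],[0,0,0],255],
])

```text
time: 11.5
tool_pos: [0.4479, 0.3147, -0.0025]
tool_rot: [3.141, 0.001, 0.344]
contact_force: [-4.2, -0.6, 1.7]
opening: 0.0004
```

>>> send_rows([
  [[0.0007,0.0003,0],[0,0,0],255],
  [[0,0,0],[0,0,0],255],
])

```text
time: 11.7
tool_pos: [0.4479, 0.3147, -0.0027]
tool_rot: [3.141, 0.003, 0.344]
contact_force: [-4.6, -2.8, 2.3]
opening: 0.0005
```

>>> send_rows([
  [[0.0005,0.0002,0],[0,0,0],255],
  [[0,0,0],[0,0,0],255],
])

```text
time: 11.9
tool_pos: [0.4478, 0.3147, -0.0027]
tool_rot: [3.141, 0.004, 0.344]
contact_force: [-6.6, -2.2, 3.2]
opening: 0.0003
```

```bash
python3 look.py p7
```

```text
11.9 [ 0.4478  0.3147 -0.0027] [3.141 0.004 0.344] [-6.61 -2.18  3.2 ]
along 0.0481 across -0.0016
```

View pics/p7b.png

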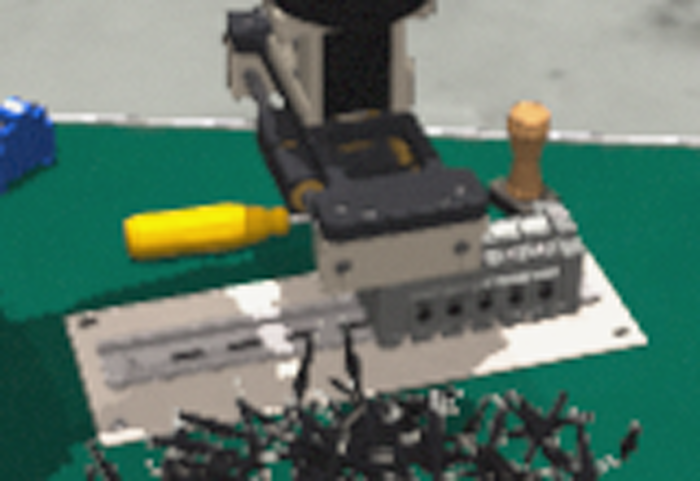

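View pics/p7w.png

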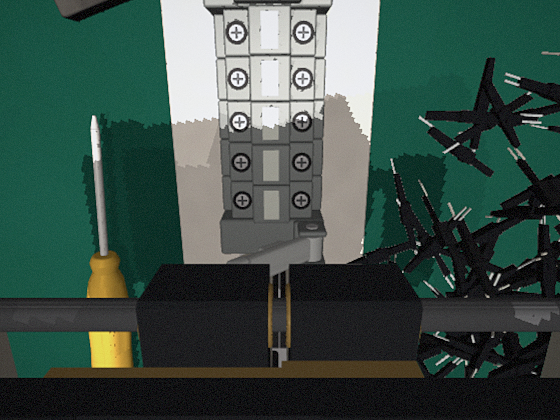

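The row has stalled against the stop at 7 N with no further motion. I'll press slightly more, hold 0.2 s, then back off and rise to look.

>>> send_rows([
  [[0.0009,0.0003,0],[0,0,0],255],
  [[0,0,0],[0,0,0],255],
  [[0,0,0],[0,0,0],255],
])

```text
time: 12.35
tool_pos: [0.4478, 0.3147, -0.0029]
tool_rot: [3.141, 0.006, 0.344]
contact_force: [-8.8, -3.0, 3.1]
opening: 0.0003
```

>>> send_rows([
  [[-0.009,-0.0032,0],[0,0,0],255],
  [[-0.028,-0.01,0],[0,0,0],255],
  [[0,0,0.04],[0,0,0],255],
  [[0,0,0.05],[0,0,0],255],
  [[0,0,0.05],[0,0,0],255],
  [[0,0,0],[0,0,0],255],
  [[0,0,0],[0,0,0],255],
])

```text
time: 13.05
tool_pos: [0.4144, 0.303, 0.139]
tool_rot: [-3.141, -0.005, 0.344]
contact_force: [-0.8, 0.3, 0.1]
opening: 0.0004
```

```bash
python3 look.py p8
python3 - <<'E'
import cv2
a=cv2.imread("pics/p8w.png")[60:260,190:350]; cv2.imwrite("pics/p8z.png",cv2.resize(a,None,fx=3,fy=3,interpolation=cv2.INTER_CUBIC))
E
```

```text
13.05 [0.4144 0.303  0.139 ] [-3.141 -0.005  0.344] [-0.8   0.28  0.15]
along 0.0127 across -0.0013
```

View pics/p8w.png

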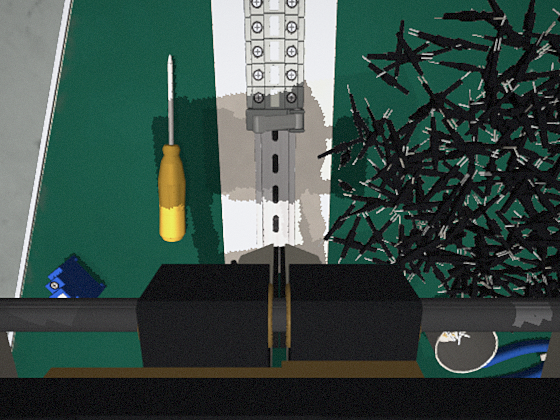

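View pics/p8b.png

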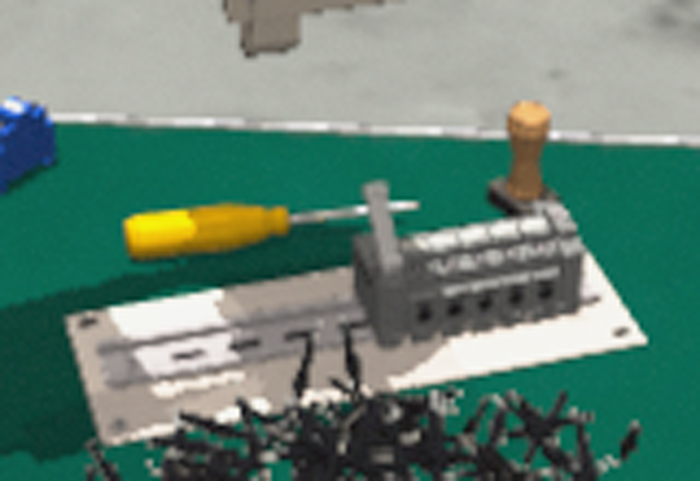

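View pics/p8a.png

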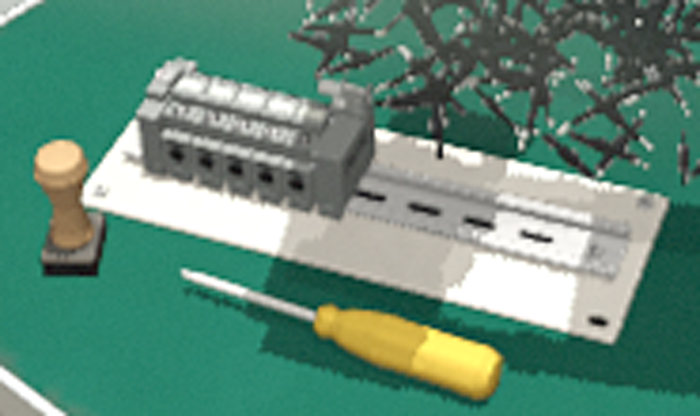

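The row is closed up with no gaps visible, and the lever is still raised. Next I'll measure the lever end.

Run:
```python
from h import *
W=imaging.read_camera("wrist");S=imaging.read_camera("scene");D=imaging.read_camera("side")
sp=lambda u,v:(180+u*185/700,190+v*185/700); dp=lambda u,v:(200+u*160/700,155+v*160/700)
def P(n,x,y=.344):
    q=x[:2]-[.402,.30]; print(n,x.round(4),"al %.4f ac %.4f"%(q@[np.cos(y),np.sin(y)],q@[-np.sin(y),np.cos(y)]))
x,e=tri((S,*sp(333,86)),(D,*dp(376,186)));P("S-D lever end",x);print(e)
P("W lever end back",onz(W,248,133,.08));P("W lever end front",onz(W,247,111,.08))
P("TCP",robot.observe()["tool_pos"])
```

```text
S-D lever end [0.463  0.3327 0.0788] al 0.0685 ac 0.0102
0.0012102575436300112
W lever end back [0.4534 0.3382 0.08  ] al 0.0613 ac 0.0186
W lever end front [0.4667 0.3433 0.08  ] al 0.0755 ac 0.0189
TCP [0.413  0.3023 0.1364] al 0.0111 ac -0.0016
```

View pics/p8z.png

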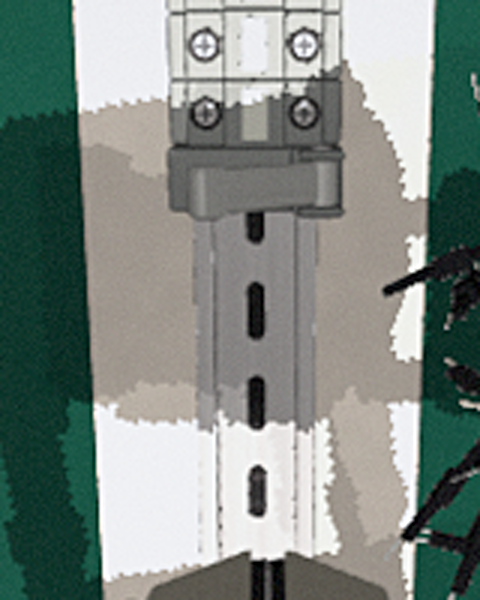

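>>> send_rows([
  [[0.024,0.0147,0],[0,0,0],255],
  [[0.0238,0.0147,0],[0,0,0],255],
  [[0,0,-0.04],[0,0,0],255],
  [[0,0,-0.04],[0,0,0],255],
  [[0,0,0],[0,0,0],255],
  [[0,0,0],[0,0,0],255],
])

```text
time: 13.95
tool_pos: [0.461, 0.3318, 0.0574]
tool_rot: [3.141, 0.002, 0.344]
contact_force: [0.1, 0.3, 1.0]
opening: 0.0001
```

```bash
python3 look.py p9
```

```text
13.95 [0.461  0.3318 0.0574] [3.141e+00 2.000e-03 3.440e-01] [0.11 0.33 1.03]
along 0.0663 across 0.0100
```

View pics/p9b.png

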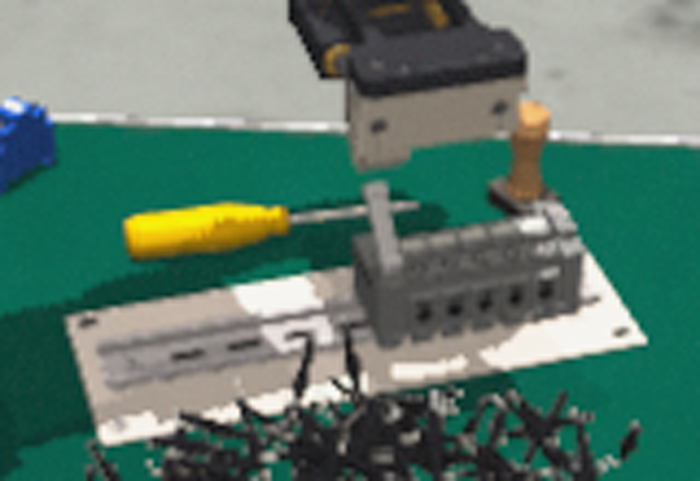

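View pics/p9w.png

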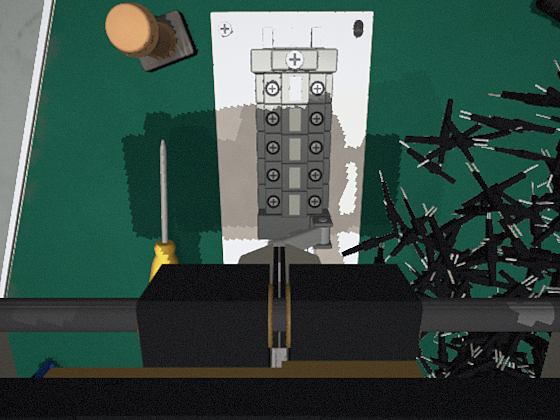

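The wrist view shows the row flush with the stop at (295,60). The fingers are above the lever, so I'll press down.

>>> send_rows([
  [[0,0,-0.004],[0,0,0],255],
  [[0,0,-0.004],[0,0,0],255],
  [[0,0,-0.004],[0,0,0],255],
  [[0,0,-0.004],[0,0,0],255],
  [[0,0,-0.003],[0,0,0],255],
])

```text
time: 14.6
tool_pos: [0.4612, 0.3319, 0.0383]
tool_rot: [3.141, 0.0, 0.344]
contact_force: [0.6, -0.8, 0.9]
opening: 0.0003
```

>>> send_rows([
  [[0,0,-0.003],[0,0,0],255],
  [[0,0,-0.003],[0,0,0],255],
  [[0,0,-0.003],[0,0,0],255],
  [[0,0,0],[0,0,0],255],
])

```text
time: 15.0
tool_pos: [0.4611, 0.3318, 0.0291]
tool_rot: [3.141, 0.001, 0.344]
contact_force: [0.1, -0.9, -0.4]
opening: 0.0008
```

```bash
python3 look.py p10
```

```text
15.0 [0.4611 0.3318 0.0291] [3.141e+00 1.000e-03 3.440e-01] [ 0.06 -0.91 -0.37]
along 0.0663 across 0.0100
```

View pics/p10b.png

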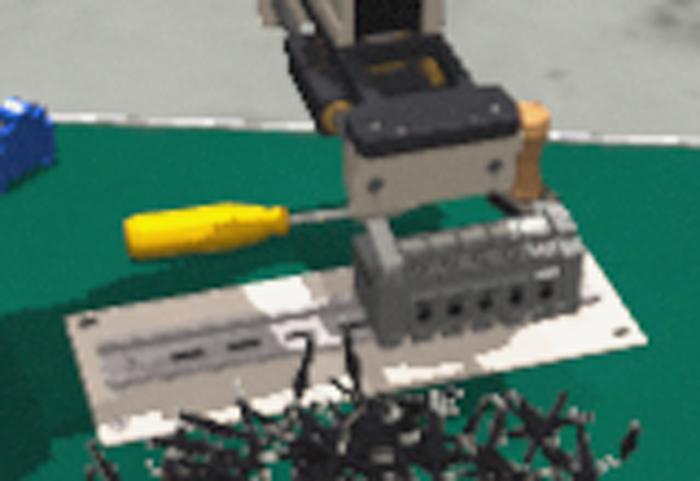

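View pics/p10w.png

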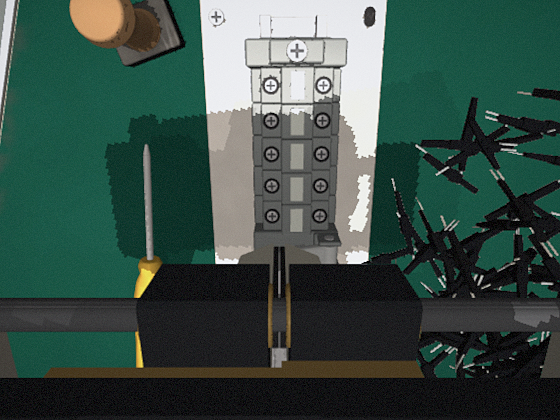

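>>> send_rows([
  [[0,0,-0.002],[0,0,0],255],
  [[0,0,-0.002],[0,0,0],255],
  [[0,0,-0.0015],[0,0,0],255],
  [[0,0,0],[0,0,0],255],
])

```text
time: 15.55
tool_pos: [0.4612, 0.3319, 0.0239]
tool_rot: [3.141, 0.0, 0.344]
contact_force: [-0.4, -0.3, 0.6]
opening: 0.0007
```

>>> send_rows([
  [[0,0,-0.001],[0,0,0],255],
  [[0,0,-0.001],[0,0,0],255],
  [[0,0,0],[0,0,0],255],
])

```text
time: 15.85
tool_pos: [0.4613, 0.332, 0.022]
tool_rot: [3.142, 0.0, 0.344]
contact_force: [-0.3, 1.0, -0.6]
opening: 0.0003
```

>>> send_rows([
  [[0,0,-0.001],[0,0,0],255],
  [[0,0,0],[0,0,0],255],
])

```text
time: 16.05
tool_pos: [0.4613, 0.332, 0.021]
tool_rot: [3.142, 0.0, 0.344]
contact_force: [0.3, -0.2, 0.3]
opening: 0.0007
```

>>> send_rows([
  [[0,0,-0.001],[0,0,0],255],
  [[0,0,0],[0,0,0],255],
])

```text
time: 16.25
tool_pos: [0.4613, 0.332, 0.0202]
tool_rot: [3.142, -0.0, 0.344]
contact_force: [0.7, -0.8, 1.3]
opening: 0.0004
```

>>> send_rows([
  [[0,0,-0.001],[0,0,0],255],
  [[0,0,0],[0,0,0],255],
])

```text
time: 16.45
tool_pos: [0.4615, 0.3321, 0.02]
tool_rot: [-3.142, -0.001, 0.344]
contact_force: [-0.6, -0.1, 7.0]
opening: 0.0003
```

```bash
python3 look.py p11
```

```text
16.45 [0.4615 0.3321 0.02  ] [-3.142e+00 -1.000e-03  3.440e-01] [-0.58 -0.06  7.04]
along 0.0669 across 0.0102
```

View pics/p11b.png

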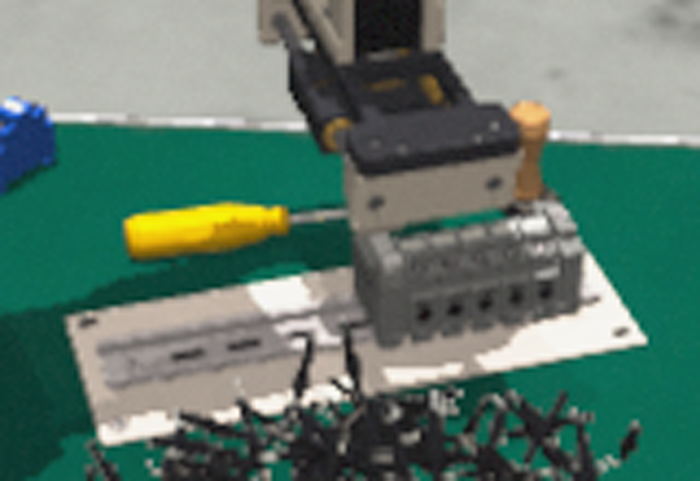

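View pics/p11a.png

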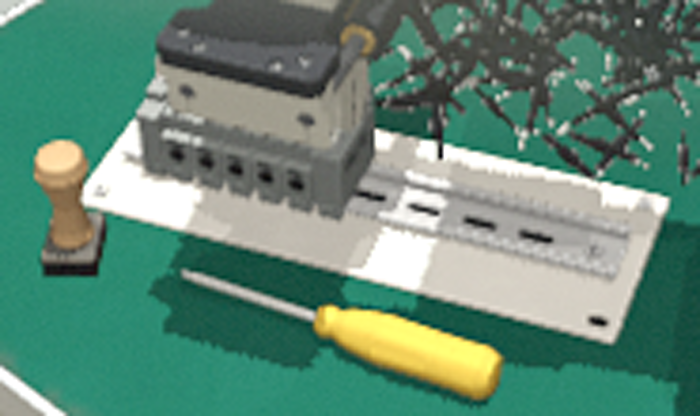

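There's firm contact with the tips at z ≈ 0.0555, which matches the flat lever. I'll press a touch more, hold, lift straight up and back away to look.

>>> send_rows([
  [[0,0,-0.0007],[0,0,0],255],
  [[0,0,0],[0,0,0],255],
  [[0,0,0],[0,0,0],255],
])

```text
time: 16.9
tool_pos: [0.4616, 0.3322, 0.0198]
tool_rot: [-3.141, -0.001, 0.344]
contact_force: [-3.1, -1.6, 12.0]
opening: 0.0003
```

>>> send_rows([
  [[0,0,0.006],[0,0,0],255],
  [[0,0,0.03],[0,0,0],255],
  [[0,0,0.05],[0,0,0],255],
  [[0,0,0.05],[0,0,0],255],
  [[-0.045,-0.02,0],[0,0,0],255],
  [[0,0,0],[0,0,0],255],
  [[0,0,0],[0,0,0],255],
])

```text
time: 17.6
tool_pos: [0.4153, 0.3115, 0.1545]
tool_rot: [3.141, 0.001, 0.344]
contact_force: [0.8, -0.1, -0.2]
opening: 0.0004
```

```bash
python3 look.py p12
python3 - <<'E'
import cv2
a=cv2.imread("pics/p12w.png")[0:260,190:350]; cv2.imwrite("pics/p12z.png",cv2.resize(a[:180],None,fx=3.3,fy=3.3,interpolation=cv2.INTER_CUBIC))
E
```

```text
17.6 [0.4153 0.3115 0.1545] [3.141e+00 1.000e-03 3.440e-01] [ 0.82 -0.06 -0.18]
along 0.0164 across 0.0063
```

View pics/p12b.png

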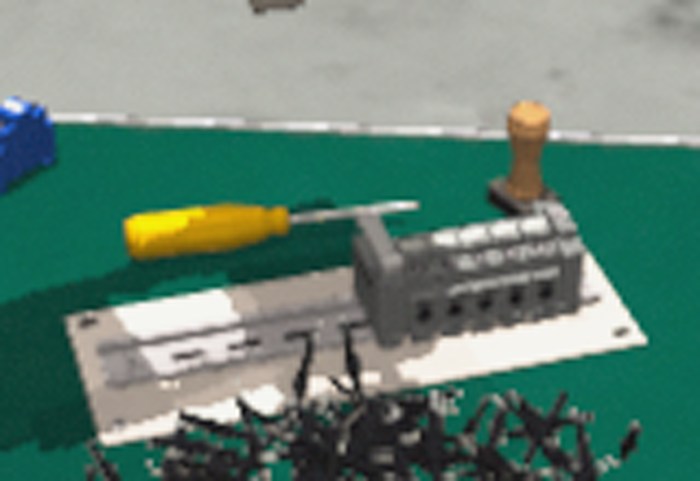

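View pics/p12a.png

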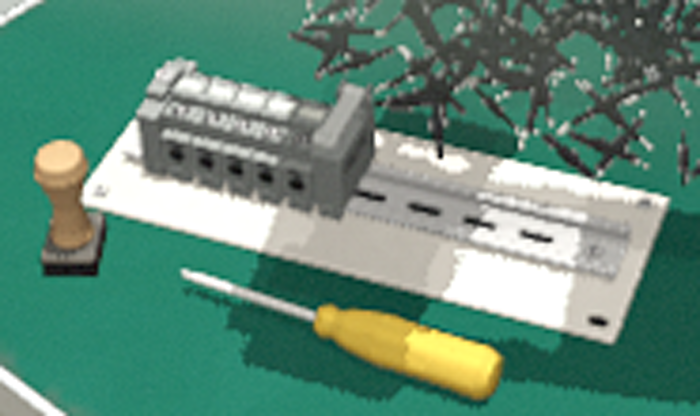

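View pics/p12z.png

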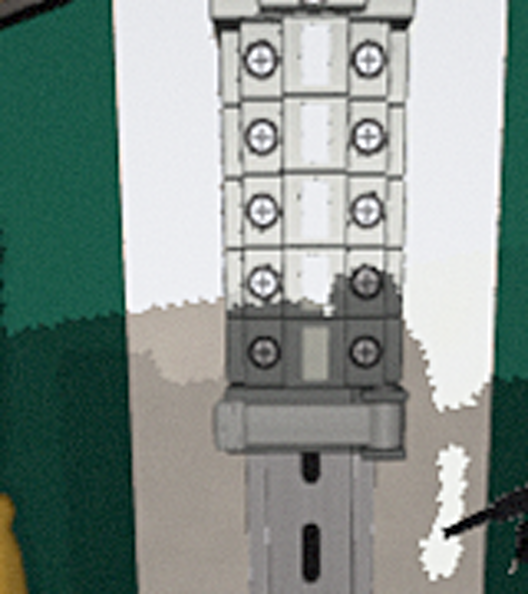

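Run:
```python
from h import *
W=imaging.read_camera("wrist");S=imaging.read_camera("scene");D=imaging.read_camera("side")
for n,d,s in (("S",S,np.s_[200:250,260:285]),("D",D,np.s_[195:240,272:302])):
    a=d["pixels"][s][:,:,::-1]; cv2.imwrite(f"pics/q{n}.png",cv2.resize(a,None,fx=12,fy=12,interpolation=cv2.INTER_CUBIC))
def P(n,x,y=.344):
    q=x[:2]-[.402,.30]; print(n,x.round(4),"al %.4f ac %.4f"%(q@[np.cos(y),np.sin(y)],q@[-np.sin(y),np.cos(y)]))
w=(190+217/3.3,424/3.3)
P("W z.055",onz(W,*w,.055))
x,e=tri((W,*w),(D,200+369*160/700,155+213*160/700));P("W-D",x);print(e)
x,e=tri((S,180+325*185/700,190+124*185/700),(D,200+369*160/700,155+213*160/700));P("S-D",x);print(e)
```

```text
W z.055 [0.4573 0.3455 0.055 ] al 0.0674 ac 0.0242
W-D [0.4588 0.3454 0.0546] al 0.0688 ac 0.0236
0.0015558021246254074
S-D [0.4612 0.339  0.0593] al 0.0689 ac 0.0167
0.0007018683540283316
```

View pics/qS.png

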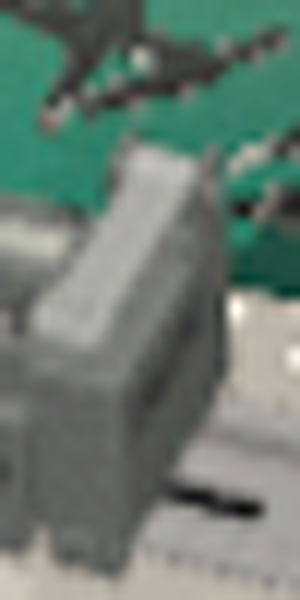

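View pics/qD.png

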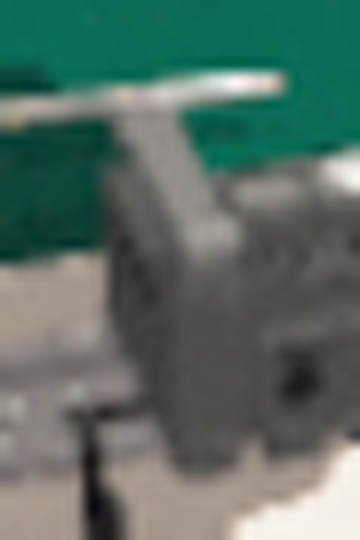

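The lever end is at z ≈ 0.055 and 24 mm to +y, which matches flat. The row is closed and the arm is clear, so I'm handing in.

```bash
python3 -c "
from h import *
print(robot.hand_in()); print(robot.observe()['time'])"
```

```text
the job is handed in; nothing more can be done
None
the job is handed in; nothing more can be done
```

I pushed the row from the end clamp's back face about 60 mm along the rail until it stalled against the end stop at about 9 N. I then pressed the lever straight down to its hard stop at about 12 N, lifted clear and handed in at about 18 s. The hand-in gave no verdict.

**Last checks**
- **Row:** The last pictures show it flush with the stop and no visible gaps. I judged the gaps by eye and did not measure them individually.
- **Lever:** The lever end is at about z = 0.055 m and 24 mm to +y, which fits a flat lever. The looser scene/side measurement gave 0.059 m and 17 mm.
- **Other objects:** The screwdriver and stamp look unmoved. I did not check the pen in the last pictures, but the arm never worked near it.
- **Arm:** It was clear of everything at hand-in.

**What disagreed with the text:** The real fingertips sit about 35 mm above the reported TCP. I saw this in the pictures and confirmed it by touching down on the bare rail, which reached about 38 N at the wrist. I corrected all later heights by that amount.

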